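# Witness-mark an aluminium tag with the red punch

### The job

Take the red-banded marking punch out of its wooden block and press it upright and centred on the copper pip of the aluminium tag on the marking stand, with a slow, steady push of about 15 newtons held for a second or more, so that the pip is driven flush. Lift the punch straight up by a good 5 cm without sliding, and put it back in its hole in the block, fully home. Press with the punch only, never slam or overpress, and leave everything else where it is.

Things in the scene. Friction and masses are not known exactly. Their poses are not given: they have to be found in the camera images.
- punch_red: Punch to use: dark square steel body 24 x 24 x 60 mm with red bands and head; below it a round shank 12 mm in diameter, 28 mm long, ending in the flat marking face. About 0.2 kg. Origin: centre of the marking face (lower end); z up the punch, body at z = 28 to 88 mm; x, y normal to its flat sides. It starts upright in a hole of the block, shoulder on the block's top, sides parallel to the block's.
- punch_blue: Bystander: same punch with blue bands, standing in another hole of the block. Same size and origin.
- punch_white: Bystander: same punch with white bands, standing in the remaining hole of the block. Same size and origin.
- block: Fixed honey-coloured wooden block, 60 (x) x 200 (y) x 45 mm high. Origin: centre of underside, z up. Three round holes in a row along its y at -65, 0, +65 mm, 17 mm in diameter, 35 mm deep, mouths chamfered 2 mm. A punch fully home has its marking face 17 mm above the block's underside. Which punch is in which hole varies.
- stand: Fixed marking stand: dark teal base 120 x 120 x 16 mm, on it a steel post and a round dark bed 84 mm in diameter that carries an aluminium tag 62 x 34 mm with a copper pip 18 mm in diameter. Origin: centre of the base's underside, z up; the pip is exactly above it. The bed is sprung: it gives vertically about 1 mm per 4 N, up to 9 mm.
- pip (a joint): How far the soft copper pip has been driven down into the tag, m: 0 standing 3 mm proud, 0.003 flush. It yields at about 8 N of push and stays where it is left.
- screwdriver: Bystander: red-handled screwdriver lying loose on the bench near the robot. Origin: underside, middle.
- wrench: Bystander: loose steel wrench lying on the bench. Origin: underside, middle.
- chuck: Bystander: loose steel drill chuck standing on the bench, 48 mm in diameter, 60 mm high. Origin: centre of underside.
- oil: Bystander: small amber oil bottle standing on the bench, 50 mm in diameter, 90 mm high. Origin: centre of underside.
- die: Bystander: dark threading die, a ring 38 mm in diameter and 11 mm high, lying on the bench. Origin: centre of underside.
- pip_low (a point): Point of the stand's base on the pip's axis, 63 mm above the base's underside: the lowest height the pip's top can have. The post has been set by hand and the pip's top stands 0 to 24 mm above this point; how much is not reported. The tag's face is 3 mm below the pip's top; two small steel stops at the tag's ends (31 mm from its centre) are 1 mm below it.
Mind the look-alikes: they are no part of the job. What is shaped like the punch_red but turquoise is not meant.

How it is judged:
By the outcome, as a careful person would: the job done as asked, in the order asked, and still so for the second after the job is handed in, with the robot touching nothing.
It also fails if it takes over 64 s, if anything falls off the work surface, if the arm or the gripper's body presses on something with over 40 N, if the wrist force passes 120 N, or if a joint passes its speed limit or range.

### The arm

A 6-joint arm with a two-finger parallel gripper is mounted at the origin on the work surface. World frame = base frame: x ahead of the robot, y to its left, z up, the work surface at z = 0. Lengths are in mm, angles in rad, forces in N, time in s.
With the tool pointing down it reaches from about 275 to 1000 mm from the base axis. Payload 8.4 kg.
Tool frame: the origin (TCP) lies at the centre of the arm's flange, where the gripper is bolted on; the fingertips stand 173 mm ahead of it and the grasp point (between the pads) lies 155 mm ahead of it (r.nose_length is the distance from the TCP to the fingertips, in mm); z points along the fingers, y is the direction in which the jaws open and shut (so a half turn about z gives the same grasp; the last joint's range is limited). The gripper opens to 85 mm and grips with 20 to 120 N. Pads are 22 mm wide; open, the fingers measure 114 mm over their backs; the gripper's body (76 mm by 85 mm) begins 54 mm behind the grasp point. The pads swing forward as they close: fully open they stand 13 mm farther back than shut.
Start: joints at [1.185, 0.353, 1.633, -0, 1.155, -0.002], TCP at [234.028, 579.534, 404.681] pointing down, gripper open.
Joint ranges: [-2.63, 2.63], [-0.92, 2.1], [0.06, 2.66], [-1.3, 4.44], [0, 2.69], [-3.02, 3.02]. Speed limits (rad/s): [2.22, 2.22, 2.79, 3.14, 3.14, 3.14].

### API

Orientations are given as [roll, pitch, yaw] about the fixed x, y, z axes, in that order (R = Rz(yaw) Ry(pitch) Rx(roll)).
In Python, from rig import r, grab_frame, workorder gives the robot as it stands.
- The arm moves only by the tool carry_out, never from a script. Its argument "steps" is a list that holds one entry, the list of rows, each a list of 5 numbers: the opening in per cent of the stroke, from 0 (shut) to 100 (fully open), then the shift along the tool's x, y, z in m, then the turn about the tool's z in degrees. In form: [[[jaw, x, y, z, spin], ...]]. A call has 1 to 8 rows; each row is the pose to reach, as a shift and turn from the pose measured when the call began, along the tool's axes at that moment; what a row does not reach only later rows make up. A row lasts 1/10 s, in which the tool goes at most 50 mm and 8.59 degrees, less where a joint would pass 70% of its speed; a pose out of reach is approached as far as the arm can. A call with a gripper value outside its range is refused whole. The fingers move at their own pace and stop on an object; "squeeze" is the grip in N (left out, the last holds). Time passes only in rows, so rows that repeat a pose let the fingers close. It gives the time, the measured TCP pose, the force and the opening at its end, in the units of the state.
- r.sense(): the state, without advancing time (a new reading comes with each control period).
- grab_frame(name): name is "side" or "top"; returns a dict with "image" (420x560x3 uint8, red, green, blue), "intrinsics" (3x3 intrinsics, pixels), "eye" and "rotation" of the camera in the world. Camera axes: x right, y up, looking along -z (the intrinsics and any distortion apply to the point x, -y, -z); pixel columns grow to the right and rows downward; lengths in mm; the calibration is good to about 2 mm. A picture is of the moment at which its call begins. There is no depth.
- workorder.sign_off(): hands the job in, once; it reports no verdict.
The state is a dict: "clock": time; "qpos": joint angles; "qvel": joint speeds; "joint_efforts": joint torques, N m; "eef_pos": TCP position; "tcp_rot": TCP orientation; "contact_force": force on the tool from outside, world axes, zero at the start; "wrist_torque": the same for the moment, N m; "opening": opening from 0.0 (shut) to 1.0 (fully open).
Only numpy, scipy, OpenCV 4.12 (cv2) and the standard library are available. Lean on these libraries where they do the work, as an engineer would, in place of code of your own. Each camera call takes 0.05 s, during which the arm holds its last target.

## Working session

There is one attempt and no reset: what is moved stays moved. The work goes in short steps, Python scripts to look and compute and a tool call to move; the robot and the scene stay as the last step left them, time stands still between calls to the robot, and variables do not carry over. Pictures are saved under pics/ and viewed, and the job is handed in when it is done.

Besides the shell and the picture viewer there is one more tool, called after "Call:" as name(argument=value, ...) on one line, values as JSON. carry_out: Moves the arm, as the interface text tells. Its arguments: {"type":"object","properties":{"steps":{"type":"array","items":{"type":"array","items":{"type":"array","items":{"type":"number"}}}},"squeeze":{"type":"number"}},"required":["steps"]}

```bash
mkdir -p pics; ls; python3 - <<'E'
from rig import r, grab_frame
import cv2,numpy as np
s=r.sense()
for k,v in s.items(): print(k,np.round(v,4))
for n in("side","top"):
    f=grab_frame(n); cv2.imwrite(f"pics/{n}0.png",f["image"][:,:,::-1])
    print(n,f["intrinsics"],f["eye"],f["rotation"],[k for k in f])
    np.savez(f"{n}0.npz",**{k:f[k] for k in("image","intrinsics","eye","rotation")})
E
```

```text
pics
clock 0.0
qpos [ 1.1846  0.3536  1.6341  0.      1.1552 -0.0024]
qvel [ 0.0017 -0.0008  0.0005 -0.0012 -0.0008  0.0016]
joint_efforts [-4.80000e-03 -6.05238e+01 -3.42058e+01 -3.00000e-04  9.20000e-03
 -0.00000e+00]
eef_pos [233.9395 579.3052 403.9792]
tcp_rot [-3.1402 -0.      2.7578]
contact_force [-0.411  -0.2411 -0.6573]
wrist_torque [-0.0163  0.0306 -0.0467]
opening 0.9998
side [[411.16461471   0.         284.71853945]
 [  0.         411.16461471 207.99348359]
 [  0.           0.           1.        ]] [411.4262581  854.96997795 663.82291338] [ 9.71045455e-01 -3.03961676e-03 -3.09639101e+00] ['image', 'intrinsics', 'eye', 'rotation']
top [[508.84814437   0.         281.90413694]
 [  0.         508.84814437 203.22237916]
 [  0.           0.           1.        ]] [ 266.30370927   -8.3810817  1795.40642373] [ 0.09833686 -0.01223741 -1.54303728] ['image', 'intrinsics', 'eye', 'rotation']
```

View pics/side0.png

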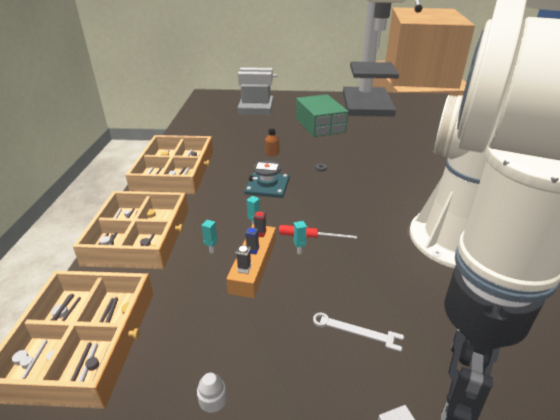

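View pics/top0.png

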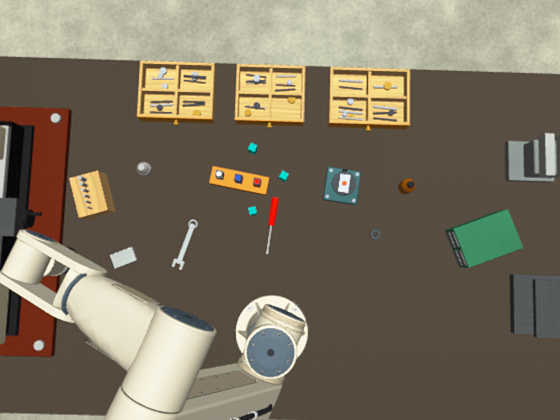

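```bash
cat > h.py <<'E'
import numpy as np,cv2
from scipy.spatial.transform import Rotation as R
def load(n):
    return dict(np.load(n+".npz"))
def cam(f): return R.from_euler('xyz',f["rotation"]).as_matrix(),np.array(f["eye"]),np.array(f["intrinsics"])
def ray(f,u,v):
    M,e,K=cam(f); d=np.array([(u-K[0,2])/K[0,0],-(v-K[1,2])/K[1,1],-1]); return e,M@d
def onz(f,u,v,z):
    e,d=ray(f,u,v); return e+d*(z-e[2])/d[2]
def proj(f,p):
    M,e,K=cam(f); c=M.T@(np.array(p)-e); return np.array([K[0,2]+K[0,0]*c[0]/-c[2],K[1,2]+K[1,1]*c[1]/c[2]])
def crop(f,x0,y0,x1,y1,k,name):
    im=f["image"][y0:y1,x0:x1,::-1]; cv2.imwrite("pics/"+name,cv2.resize(im,None,fx=k,fy=k,interpolation=cv2.INTER_CUBIC))
E
python3 - <<'E'
from h import *
t=load("top0");s=load("side0")
crop(t,200,130,380,230,4,"t1.png"); crop(s,190,145,350,300,5,"s1.png")
print(proj(t,[0,0,0]),proj(s,[0,0,0]))
E
```

```text
[270.99503123 330.67956227] [457.50716021 237.9119033 ]
```

```bash
python3 - <<'E'
from h import *
im=cv2.imread("pics/s1.png");print(im.shape)
cv2.imwrite("pics/s1b.png",im[:600]) 
E
```

```text
(775, 800, 3)
```

View pics/t1.png

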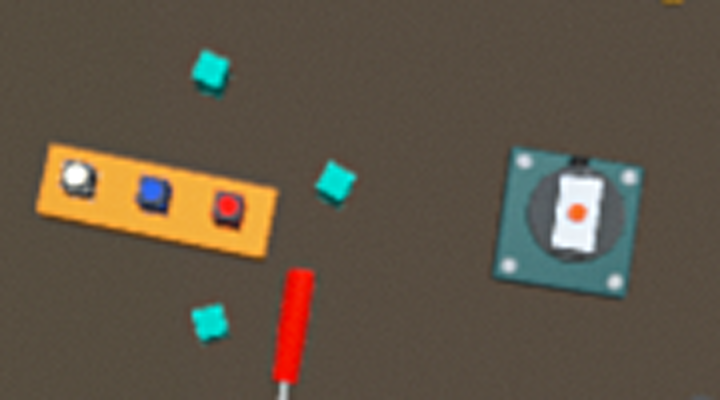

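View pics/s1b.png

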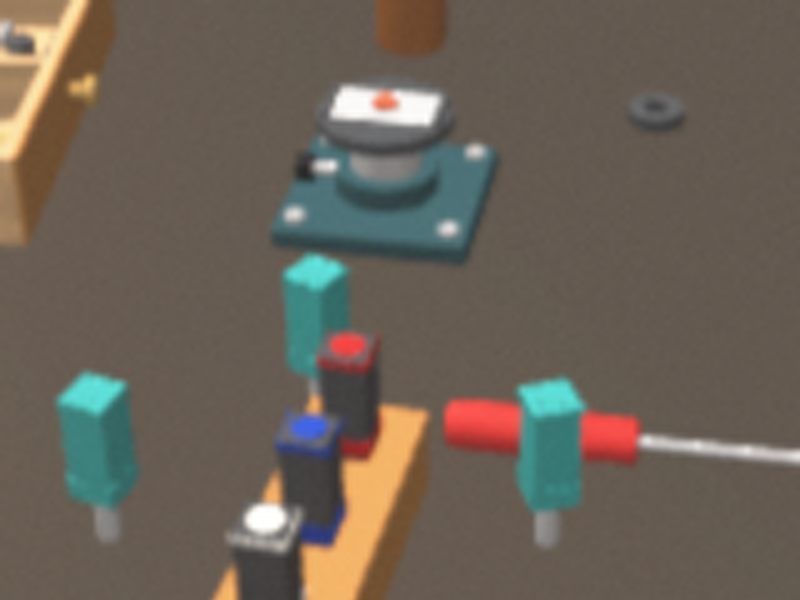

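```bash
cat > meas.py <<'E'
from h import *
def hsv(f): return cv2.cvtColor(f["image"],cv2.COLOR_RGB2HSV)
def cen(m,box,off=True):
    x0,y0,x1,y1=box; mm=np.zeros_like(m); mm[y0:y1,x0:x1]=m[y0:y1,x0:x1]
    n,l,s,c=cv2.connectedComponentsWithStats(mm); 
    i=1+np.argmax(s[1:,4]); return (l==i).astype(np.uint8)*255,c[i],s[i]
def tri(a,b):
    A=np.zeros((3,3));B=np.zeros(3)
    for e,d in(a,b):
        d=d/np.linalg.norm(d);P=np.eye(3)-np.outer(d,d);A+=P;B+=P@e
    p=np.linalg.solve(A,B); return p,[np.linalg.norm(np.cross(p-e,d/np.linalg.norm(d))) for e,d in(a,b)]
E
python3 - <<'E'
from meas import *
t=load("top0");s=load("side0");ht=hsv(t);hs=hsv(s)
def sub(f,u0,v0,u1,v1):
    pass
# block
m=cv2.inRange(ht,(8,120,110),(25,255,255)); mb,c,st=cen(m,(200,155,280,205))
cn=max(cv2.findContours(mb,cv2.RETR_EXTERNAL,cv2.CHAIN_APPROX_NONE)[0],key=cv2.contourArea)
(x,y),wh,a=cv2.minAreaRect(cn); bx=cv2.boxPoints(((x,y),wh,a)); print("block",x,y,wh,a)
P=np.array([onz(t,u,v,45)[:2] for u,v in bx]);print(P, P.mean(0),[np.linalg.norm(P[i]-P[i-1]) for i in range(4)])
for i in range(4):
    d=P[i]-P[i-1];print(np.degrees(np.arctan2(d[1],d[0])))
# base teal
m=cv2.inRange(ht,(80,60,40),(105,255,140)); mb,c,st=cen(m,(315,155,370,215))
cn=max(cv2.findContours(mb,cv2.RETR_EXTERNAL,cv2.CHAIN_APPROX_NONE)[0],key=cv2.contourArea)
bx=cv2.boxPoints(cv2.minAreaRect(cn));P=np.array([onz(t,u,v,16)[:2] for u,v in bx]);print("base",P.mean(0),[np.linalg.norm(P[i]-P[i-1]) for i in range(4)]); d=P[1]-P[0];print(np.degrees(np.arctan2(d[1],d[0])))
# reds
mr=lambda h:cv2.inRange(h,(0,150,130),(5,255,255))|cv2.inRange(h,(174,150,130),(180,255,255))
_,ct,st=cen(mr(ht),(248,172,268,195));print("red top",ct,st, onz(t,*ct,105))
_,cs,st=cen(mr(hs),(253,210,270,220));print("red side",cs,st,onz(s,*cs,105)); print(tri(ray(t,*ct),ray(s,*cs)))
mp=lambda h:cv2.inRange(h,(0,110,120),(16,255,255))
_,ct,st=cen(mp(ht),(335,175,352,192));print("pip top",ct,st,onz(t,*ct,75))
_,cs,st=cen(mp(hs),(260,160,275,170));print("pip side",cs,st); print(tri(ray(t,*ct),ray(s,*cs)))
E
```

```text
block 238.86537170410156 179.67306518554688 (58.834842681884766, 18.631031036376953) 11.309932708740234
[[502.37002537 232.22000703]
 [566.7720742  222.23104562]
 [532.20591719  20.55023929]
 [467.98386511  31.26388317]] [517.33297047 126.56629378] [np.float64(203.87685434028242), np.float64(65.1721047967777), np.float64(204.62152099716684), np.float64(65.10955489364193)]
80.28999955023934
-8.816504966214278
-99.72545472497339
170.52902493160116
base [ 512.64420529 -234.18034363] [np.float64(119.09232724319477), np.float64(118.72792204095668), np.float64(119.87221429714306), np.float64(118.71033451146101)]
-7.774924895673634
red top [256.55555556 180.88888889] [255 179   5   5  18] [506.30377605  62.56621834 105.        ]
red side [259.14285714 213.52380952] [256 212   7   4  21] [505.91680117  64.56103728 105.        ]
(array([506.32075004,  62.61870496, 103.64897078]), [np.float64(0.17313551420498427), np.float64(0.17313551420514)])
pip top [343.84615385 182.53846154] [342 181   4   4  13] [ 513.67332745 -234.29519339   75.        ]
pip side [266.5 165. ] [265 164   4   3   8]
(array([ 513.85513509, -234.58200972,   72.81434844]), [np.float64(0.1311282940326326), np.float64(0.13112829403256207)])
```

```bash
cat > go.py <<'E'
from h import *
from rig import r
def to(p,yaw=None):
    s=r.sense(); M=R.from_euler('xyz',s["tcp_rot"]).as_matrix()
    d=M.T@(np.array(p)-s["eef_pos"])
    sp=None if yaw is None else -((yaw-np.degrees(s["tcp_rot"][2])+180)%360-180)
    print("t",round(s["clock"],2),"pos",np.round(s["eef_pos"],2),"rot",np.round(np.degrees(s["tcp_rot"]),2),"F",np.round(s["contact_force"],1),"op",round(float(s["opening"]),3))
    print("shift mm",np.round(d,1),"spin",sp)
E
python3 - <<'E'
from meas import *
from go import to
t=load("top0");ht=hsv(t)
m=cv2.inRange(ht,(108,140,90),(128,255,255));_,c,st=cen(m,(228,170,248,190));b=onz(t,*c,105);print("blue",c,st,b)
m=cv2.inRange(ht,(0,0,190),(180,60,255));_,c,st=cen(m,(210,165,228,185));w=onz(t,*c,105);print("white",c,st,w)
rd=np.array([506.3,62.6]);d=w[:2]-rd;print(np.linalg.norm(d),np.degrees(np.arctan2(d[1],d[0])))
m=cv2.inRange(ht,(83,150,130),(98,255,255))
n,l,s,c=cv2.connectedComponentsWithStats(m)
for i in range(1,n):
    if s[i,4]>15: print("tq",c[i],s[i],onz(t,*c[i],90))
to([506.3,62.6,380],80.35)
E
```

```text
blue [237.66666667 177.04761905] [236 175   5   5  21] [517.42381227 126.24103712 105.        ]
white [218.5        173.27272727] [216 171   6   5  22] [528.29790219 190.87329421 105.        ]
130.1458632038217 80.26886570057094
tq [252.0877193 147.       ] [248 143   9   9  57] [624.29971403  82.18222109  90.        ]
tq [283.5 175. ] [279 171  10   9  54] [531.24169306 -27.31079001  90.        ]
tq [252.06896552 210.        ] [248 206   9   9  58] [409.29053989  75.03798905  90.        ]
t 0.1 pos [233.97 579.34 404.05] rot [-179.93    0.    158.01] F [-0.4  0.5 -0.1] op 1.002
shift mm [-446.  -377.1   24.5] spin 77.65936616508577
```

Call:
carry_out(steps=[[[60,-0.02,-0.017,0,4],[60,-0.05,-0.042,0,11],[60,-0.085,-0.072,0,19],[60,-0.12,-0.101,0,27],[60,-0.155,-0.131,0,35],[60,-0.19,-0.161,0,43],[60,-0.22,-0.186,0,50],[60,-0.24,-0.203,0,56]]], squeeze=40)

```text
clock: 0.9
eef_pos: [381.1, 299.0, 404.1]
tcp_rot: [-3.141, 0.002, 1.774]
contact_force: [0.2, 0.3, -1.0]
opening: 0.599
```

```bash
python3 -c "
from go import to
to([506.3,62.6,380],80.3)"
```

```text
t 0.9 pos [381.08 298.96 404.12] rot [-1.7994e+02  9.0000e-02  1.0166e+02] F [ 0.2  0.3 -1. ] op 0.599
shift mm [-256.8   74.9   24.5] spin 21.36086148279543
```

Call:
carry_out(steps=[[[60,-0.03,0.009,0,3],[60,-0.07,0.02,0,7],[60,-0.115,0.034,0.004,11],[60,-0.16,0.047,0.01,15],[60,-0.2,0.058,0.016,18],[60,-0.235,0.069,0.02,20.5],[60,-0.252,0.074,0.024,21.36],[60,-0.2568,0.0749,0.0245,21.36]]])

```text
clock: 1.7
eef_pos: [506.8, 60.8, 379.3]
tcp_rot: [-3.14, 0.003, 1.399]
contact_force: [-0.7, 0.5, 1.1]
opening: 0.603
```

```bash
python3 - <<'E'
from rig import grab_frame
from meas import *
from go import to
to([506.3,62.6,232],80.3)
for n in("side","top"):
    f=grab_frame(n); np.savez(n+"1.npz",**{k:f[k] for k in("image","intrinsics","eye","rotation")})
    crop(f,*((180,130,360,280) if n=="side" else (180,110,340,230)),4,n+"1.png")
E
```

```text
t 1.7 pos [506.8   60.85 379.26] rot [-1.7993e+02  1.4000e-01  8.0150e+01] F [-0.7  0.5  1.1] op 0.603
shift mm [  2.   -0.6 147.3] spin -0.14515525580770827
```

View pics/side1.png

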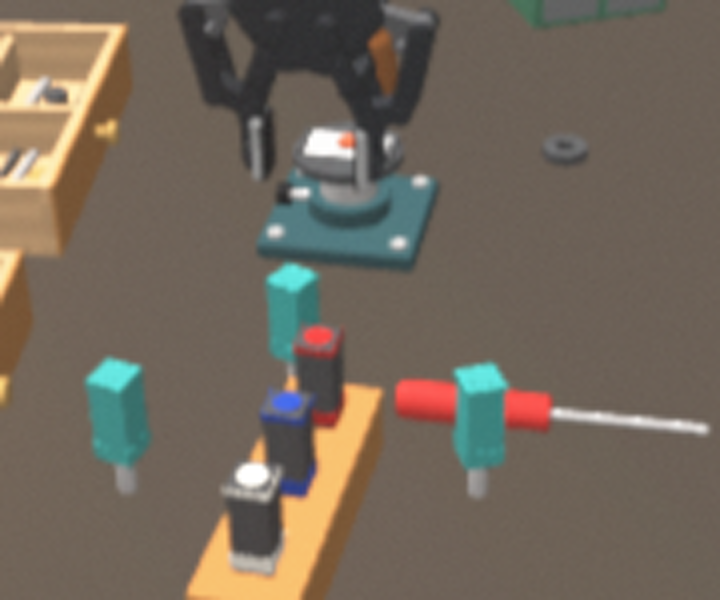

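View pics/top1.png

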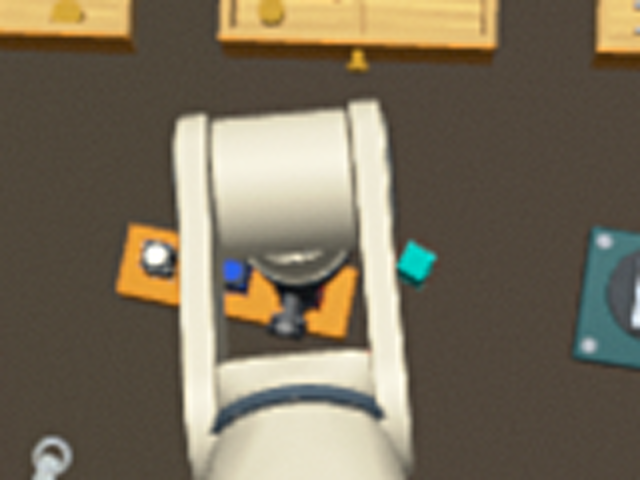

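Call:
carry_out(steps=[[[60,0.002,-0.0006,0.015,0],[60,0.002,-0.0006,0.04,0],[60,0.002,-0.0006,0.065,0],[60,0.002,-0.0006,0.09,0],[60,0.002,-0.0006,0.11,0],[60,0.002,-0.0006,0.125,0],[60,0.002,-0.0006,0.132,0],[60,0.002,-0.0006,0.132,0]]])

```text
clock: 2.6
eef_pos: [505.2, 64.9, 247.2]
tcp_rot: [-3.139, 0.002, 1.402]
contact_force: [-0.6, -0.1, 0.5]
opening: 0.598
```

```bash
python3 - <<'E'
from rig import grab_frame
from meas import *
from go import to
to([506.3,62.6,232],80.3)
for n in("side",):
    f=grab_frame(n); np.savez(n+"2.npz",**{k:f[k] for k in("image","intrinsics","eye","rotation")})
    crop(f,190,150,320,250,6,n+"2.png")
to([506.3,62.6,232],80.3)
E
```

```text
t 2.6 pos [505.2   64.86 247.15] rot [-1.7984e+02  1.3000e-01  8.0330e+01] F [-0.6 -0.1  0.5] op 0.598
shift mm [-2.   1.5 15.2] spin 0.02916532982473541
t 2.65 pos [505.57  64.72 247.8 ] rot [-1.799e+02  1.200e-01  8.032e+01] F [ 0.4 -0.3 -0.1] op 0.601
shift mm [-1.9  1.1 15.8] spin 0.017067219662010302
```

View pics/side2.png

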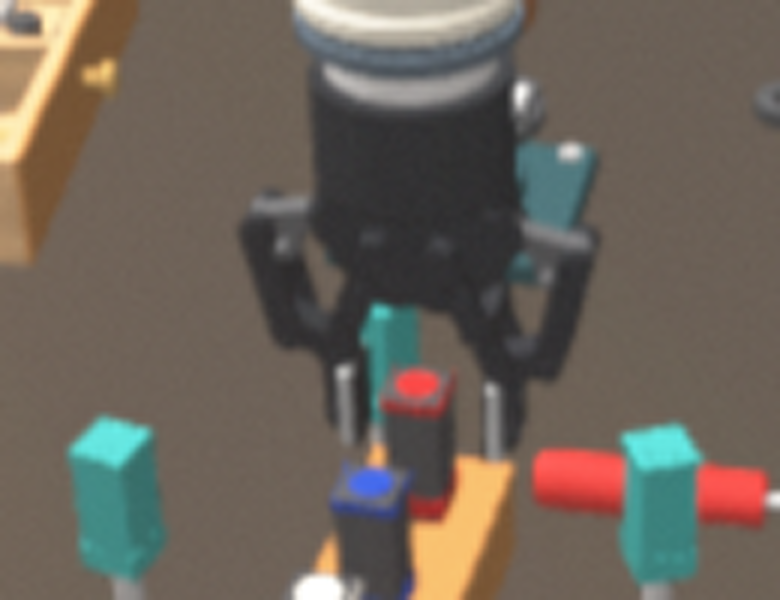

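Call:
carry_out(steps=[[[60,-0.002,0.0011,0.006,0],[60,-0.002,0.0011,0.012,0],[60,-0.002,0.0011,0.0155,0],[60,-0.002,0.0011,0.0155,0],[60,-0.002,0.0011,0.0155,0]]], squeeze=60)

```text
clock: 3.15
eef_pos: [506.3, 62.5, 232.3]
tcp_rot: [-3.14, 0.002, 1.402]
contact_force: [0.1, -1.3, -0.6]
opening: 0.598
```

```bash
python3 - <<'E'
from go import to
to([506.3,62.6,232],80.3)
E
```

```text
t 3.15 pos [506.33  62.49 232.33] rot [-1.799e+02  1.200e-01  8.031e+01] F [ 0.1 -1.3 -0.6] op 0.598
shift mm [ 0.1 -0.   0.3] spin 0.006258997883890061
```

Call:
carry_out(steps=[[[25,0,0,0,0],[15,0,0,0,0],[15,0,0,0,0],[15,0,0,0,0],[15,0,0,0,0],[15,0,0,0,0],[15,0,0,0,0],[15,0,0,0,0]]], squeeze=60)

```text
clock: 3.95
eef_pos: [506.5, 62.5, 232.6]
tcp_rot: [-3.14, 0.002, 1.402]
contact_force: [-0.5, 0.0, 6.5]
opening: 0.269
```

```bash
python3 - <<'E'
from rig import grab_frame
from meas import *
from go import to
to([506.3,62.6,232],80.3)
f=grab_frame("side");crop(f,190,150,320,250,6,"side3.png")
E
```

```text
t 3.95 pos [506.54  62.48 232.63] rot [-1.7993e+02  1.1000e-01  8.0310e+01] F [-0.5  0.   6.5] op 0.269
shift mm [ 0.1 -0.3  0.6] spin 0.009005400258786267
```

View pics/side3.png

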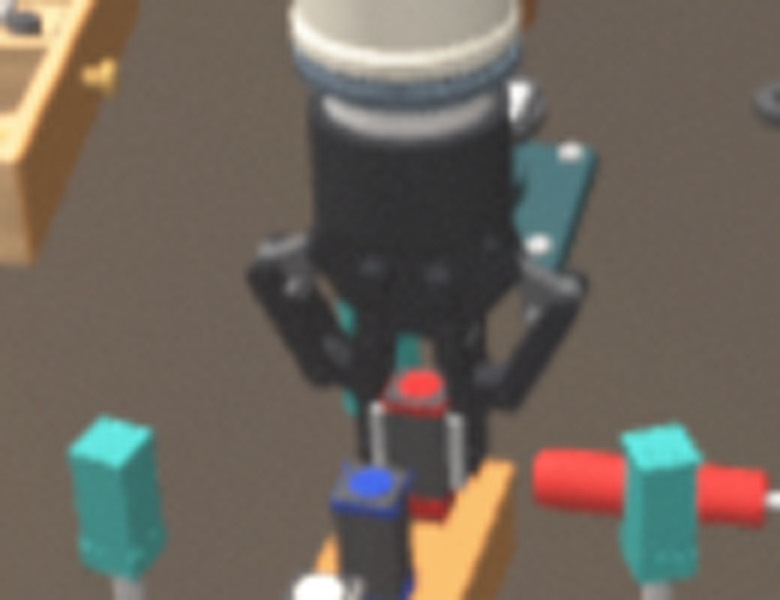

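Call:
carry_out(steps=[[[15,0,0,-0.006,0],[15,0,0,-0.02,0],[15,0,0,-0.04,0],[15,0,0,-0.065,0],[15,0,0,-0.09,0],[15,0,0,-0.11,0],[15,0,0,-0.122,0],[15,0,0,-0.125,0]]])

```text
clock: 4.8
eef_pos: [506.8, 62.7, 358.7]
tcp_rot: [3.141, 0.001, 1.402]
contact_force: [0.4, -0.9, -2.9]
opening: 0.277
```

```bash
python3 - <<'E'
from rig import grab_frame
from meas import *
from go import to
to([513.5,-234.3,357],80.3)
f=grab_frame("side");crop(f,190,120,320,220,6,"side4.png");np.savez("side4.npz",**{k:f[k] for k in("image","intrinsics","eye","rotation")})
to([513.5,-234.3,357],80.3)
E
```

```text
t 4.8 pos [506.85  62.73 358.71] rot [1.7998e+02 8.0000e-02 8.0310e+01] F [ 0.4 -0.9 -2.9] op 0.277
shift mm [-291.7   56.6    2.2] spin 0.008415381319963444
t 4.85 pos [506.7   62.69 358.21] rot [-1.7998e+02  1.0000e-01  8.0310e+01] F [-0.1  0.1 -2.1] op 0.272
shift mm [-291.6   56.7    1.7] spin 0.006708078735073286
```

View pics/side4.png

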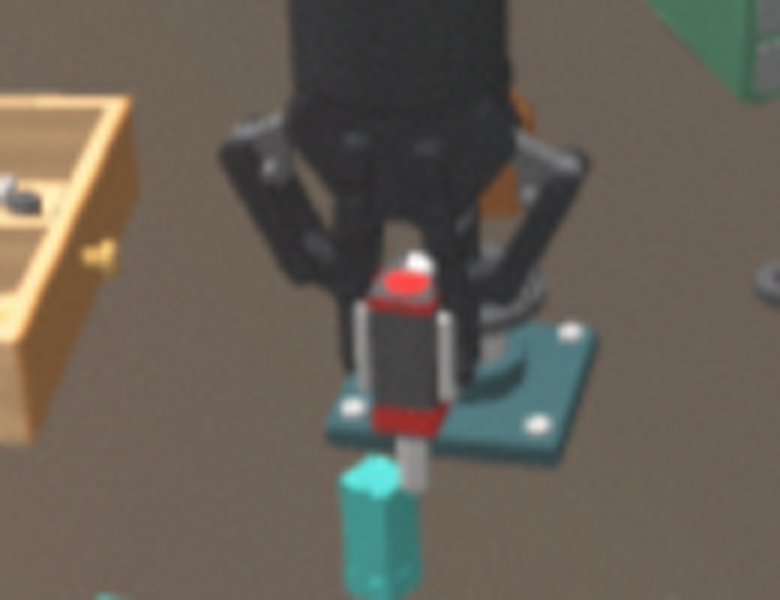

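```bash
python3 - <<'E'
from meas import *
s=load("side4")
for z in (142,170,175,200,229,231): print(z,proj(s,[506.5,62.6,z]),(proj(s,[506.5,62.6,z])-[190,120])*6)
E
```

```text
142 [258.46059606 199.95128129] [410.76357638 479.70768773]
170 [258.05444496 189.65783672] [408.32666977 417.94702033]
175 [257.9804697  187.78301651] [407.88281818 406.69809907]
200 [257.60377567 178.23612851] [405.62265402 349.41677106]
229 [257.15204985 166.78764365] [402.91229907 280.7258619 ]
231 [257.12029144 165.98276257] [402.72174867 275.89657542]
```

Call:
carry_out(steps=[[[15,-0.015,0.003,0,0],[15,-0.05,0.01,0,0],[15,-0.095,0.018,0,0],[15,-0.14,0.027,0,0],[15,-0.185,0.036,0,0],[15,-0.23,0.045,0,0],[15,-0.265,0.0515,0,0],[15,-0.283,0.055,0,0]]])

```text
clock: 5.65
eef_pos: [512.3, -229.0, 357.2]
tcp_rot: [-3.139, 0.002, 1.4]
contact_force: [0.1, 0.1, -2.7]
opening: 0.275
```

```bash
python3 - <<'E'
from meas import *
from go import to
to([513.5,-234.3,340],80.3)
# refine the pip/tag from initial frames using intensity-weighted centroids
for n,box in (("top0",(325,165,362,205)),("side0",(248,158,286,176))):
    f=load(n);x0,y0,x1,y1=box;im=f["image"][y0:y1,x0:x1].astype(float)
    v,u=np.mgrid[y0:y1,x0:x1]
    w=np.clip(im[...,0]-im[...,2]-25,0,None); c=((w*u).sum()/w.sum(),(w*v).sum()/w.sum());print(n,"pip",c,w.sum())
    m=(im.min(2)>150)|(w>20)
    if n=="top0":
        mm=(m*255).astype(np.uint8);k,l,s,cc=cv2.connectedComponentsWithStats(mm);i=1+np.argmax(s[1:,4]);print("tag",cc[i]+[x0,y0],s[i])
    for z in(64,72,80): print(z,onz(f,*c,z)[:2], onz(f,*(cc[i]+[x0,y0]),z)[:2])
    globals()[n]=ray(f,*c)
print(tri(top0,side0))
E
```

```text
t 5.65 pos [ 512.3  -229.01  357.23] rot [-1.7987e+02  1.2000e-01  8.0190e+01] F [ 0.1  0.1 -2.7] op 0.275
shift mm [-5.   2.1 17.2] spin -0.11215431291475397
top0 pip (np.float64(343.92842016094875), np.float64(182.72935196950445)) 2361.0
tag [343.91836735 182.79081633] [ 13   9  13  19 196]
64 [ 514.60117916 -236.03327889] [ 514.38696972 -236.00203923]
72 [ 513.45391545 -234.9814071 ] [ 513.24069577 -234.95031178]
80 [ 512.30665174 -233.9295353 ] [ 512.09442182 -233.89858433]
side0 pip (np.float64(266.5533033033033), np.float64(164.78453453453454)) 1332.0
64 [ 515.19771792 -252.17974271] [ 508.64757247 -185.19016781]
72 [ 513.81368997 -237.41338823] [ 507.35090558 -171.31727136]
80 [ 512.42966202 -222.64703375] [ 506.05423868 -157.44437491]
(array([ 513.41255601, -234.7980019 ,   73.39641859]), [np.float64(0.15731231656668196), np.float64(0.1573123165667157)])
```

Call:
carry_out(steps=[[[15,-0.0055,0.0021,0.006,0],[15,-0.0055,0.0021,0.012,0],[15,-0.0055,0.0021,0.017,0],[15,-0.0055,0.0021,0.017,0],[15,-0.0055,0.0021,0.017,0]]])

```text
clock: 6.15
eef_pos: [513.5, -233.9, 340.0]
tcp_rot: [-3.139, 0.002, 1.401]
contact_force: [-0.3, -0.7, -2.6]
opening: 0.276
```

```bash
python3 - <<'E'
from rig import grab_frame
from meas import *
from go import to
to([513.3,-234.7,340],80.3)
for n,b in(("side",(205,85,335,185)),("top",(300,140,400,215))):
    f=grab_frame(n); np.savez(n+"5.npz",**{k:f[k] for k in("image","intrinsics","eye","rotation")})
    crop(f,*b,6,n+"5.png")
    for z in (124,152,212): print(n,(proj(f,[513.3,-234.7,z])-b[:2])*6)
    print((proj(f,[513.3,-234.7,73.4])-b[:2])*6)
to([513.3,-234.7,340],80.3)
E
```

```text
t 6.15 pos [ 513.48 -233.86  339.98] rot [-1.7984e+02  1.0000e-01  8.0260e+01] F [-0.3 -0.7 -2.6] op 0.276
shift mm [-0.9 -0.  -0. ] spin -0.0403922429553063
side [367.58704968 387.33937537]
side [366.29426279 334.81882546]
side [363.4051096  217.44455745]
[369.8394127  478.84350944]
top [275.6049694  243.64719111]
top [282.67581681 236.32208885]
top [298.65580694 219.76748723]
[263.40131399 256.28966786]
t 6.25 pos [ 513.65 -234.11  340.5 ] rot [-1.799e+02  1.200e-01  8.025e+01] F [ 0.8 -0.9 -1.5] op 0.276
shift mm [-0.6 -0.2  0.5] spin -0.04689120819807613
```

View pics/side5.png

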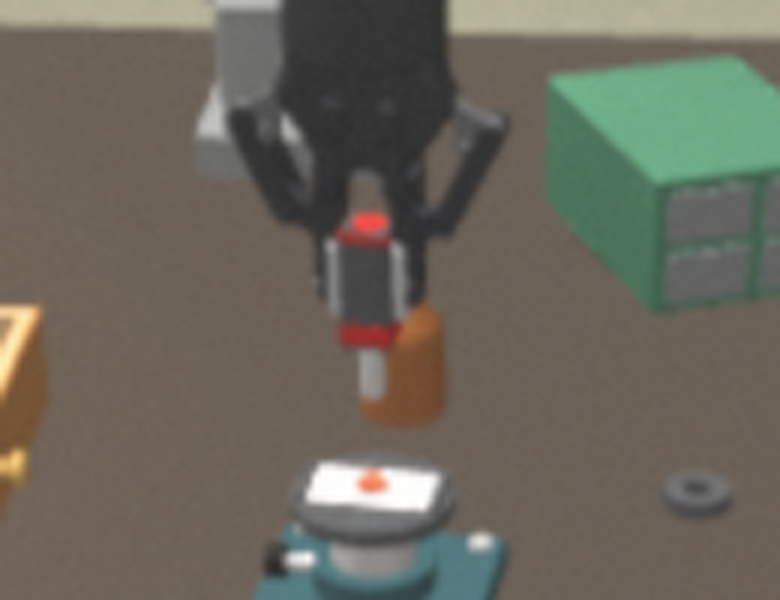

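View pics/top5.png

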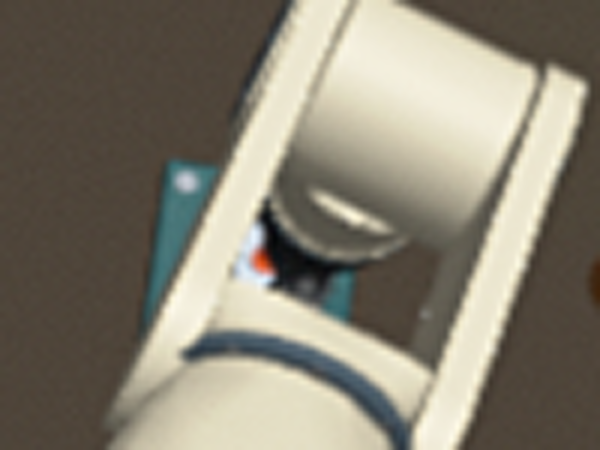

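Call:
carry_out(steps=[[[15,-0.0006,-0.0002,0.006,0],[15,-0.0006,-0.0002,0.014,0],[15,-0.0006,-0.0002,0.022,0],[15,-0.0006,-0.0002,0.03,0],[15,-0.0006,-0.0002,0.036,0],[15,-0.0006,-0.0002,0.036,0],[15,-0.0006,-0.0002,0.036,0]]])

```text
clock: 6.95
eef_pos: [513.3, -234.8, 304.3]
tcp_rot: [-3.139, 0.002, 1.401]
contact_force: [0.4, -1.2, -2.2]
opening: 0.273
```

```bash
python3 - <<'E'
from rig import grab_frame
from meas import *
from go import to
to([513.3,-234.7,289],80.3)
f=grab_frame("side"); np.savez("side6.npz",**{k:f[k] for k in("image","intrinsics","eye","rotation")})
crop(f,235,115,300,175,10,"side6.png")
to([513.3,-234.7,289],80.3)
E
```

```text
t 6.95 pos [ 513.27 -234.81  304.31] rot [-1.7987e+02  1.1000e-01  8.0250e+01] F [ 0.4 -1.2 -2.2] op 0.273
shift mm [ 0.1  0.  15.3] spin -0.05324209417690895
t 7.0 pos [ 513.4  -234.86  304.59] rot [-1.7991e+02  1.2000e-01  8.0240e+01] F [-0.4  0.6 -3.2] op 0.273
shift mm [ 0.2 -0.1 15.6] spin -0.05591591835491272
```

View pics/side6.png

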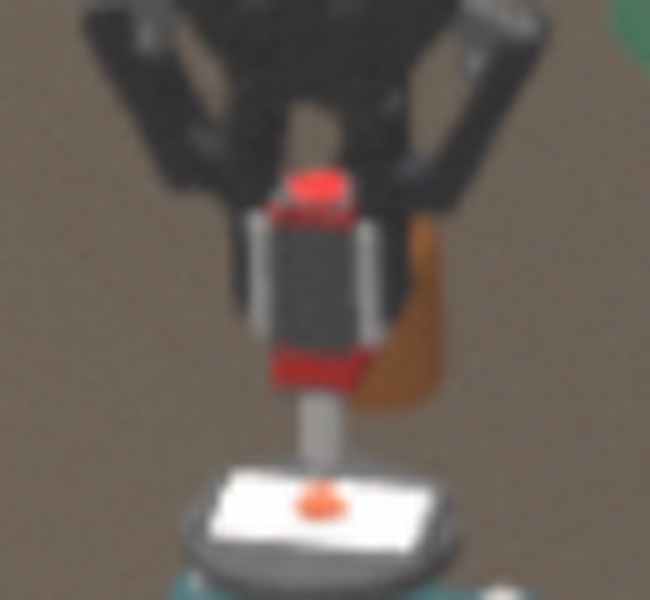

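Call:
carry_out(steps=[[[15,0,0,0.002,0],[15,0,0,0.004,0],[15,0,0,0.006,0],[15,0,0,0.008,0],[15,0,0,0.009,0],[15,0,0,0.009,0]]])

```text
clock: 7.6
eef_pos: [513.3, -234.8, 295.4]
tcp_rot: [-3.14, 0.002, 1.401]
contact_force: [-0.1, 0.4, -2.7]
opening: 0.272
```

```bash
python3 - <<'E'
from rig import grab_frame
from meas import *
from go import to
to([513.3,-234.7,289],80.3)
E
```

```text
t 7.6 pos [ 513.3  -234.8   295.36] rot [-1.7988e+02  1.1000e-01  8.0250e+01] F [-0.1  0.4 -2.7] op 0.272
shift mm [ 0.1 -0.   6.4] spin -0.053751379809341415
```

Call:
carry_out(steps=[[[15,0,0,0.0007,0],[15,0,0,0.0014,0],[15,0,0,0.0021,0],[15,0,0,0.0028,0],[15,0,0,0.0035,0],[15,0,0,0.004,0],[15,0,0,0.004,0]]])

```text
clock: 8.3
eef_pos: [513.3, -234.8, 291.3]
tcp_rot: [-3.14, 0.002, 1.401]
contact_force: [-0.2, -0.5, -2.8]
opening: 0.281
```

Call:
carry_out(steps=[[[15,0,0,0.0006,0],[15,0,0,0.0012,0],[15,0,0,0.0018,0],[15,0,0,0.0024,0],[15,0,0,0.003,0],[15,0,0,0.003,0]]])

```text
clock: 8.9
eef_pos: [513.4, -234.9, 288.7]
tcp_rot: [-3.14, 0.002, 1.401]
contact_force: [-1.9, 0.7, 5.0]
opening: 0.275
```

Call:
carry_out(steps=[[[15,0,0,0.0004,0],[15,0,0,0.0008,0],[15,0,0,0.0012,0],[15,0,0,0.0016,0],[15,0,0,0.002,0],[15,0,0,0.0024,0],[15,0,0,0.0028,0],[15,0,0,0.0028,0]]])

```text
clock: 9.7
eef_pos: [513.4, -234.9, 286.2]
tcp_rot: [-3.14, 0.002, 1.401]
contact_force: [-1.7, 0.4, 6.4]
opening: 0.272
```

Call:
carry_out(steps=[[[15,0,0,0.0003,0],[15,0,0,0.0006,0],[15,0,0,0.0009,0],[15,0,0,0.0012,0],[15,0,0,0.0015,0],[15,0,0,0.0015,0]]])

```text
clock: 10.3
eef_pos: [513.4, -234.9, 285.4]
tcp_rot: [-3.14, 0.002, 1.401]
contact_force: [-3.4, 1.4, 8.4]
opening: 0.274
```

Call:
carry_out(steps=[[[15,0,0,0.0003,0],[15,0,0,0.0006,0],[15,0,0,0.0009,0],[15,0,0,0.0012,0],[15,0,0,0.0012,0]]])

```text
clock: 10.8
eef_pos: [513.4, -234.9, 285.0]
tcp_rot: [-3.14, 0.002, 1.401]
contact_force: [-3.9, 1.1, 10.6]
opening: 0.275
```

```bash
python3 - <<'E'
from rig import grab_frame
from meas import *
from go import to
to([513.3,-234.7,289],80.3)
f=grab_frame("side"); np.savez("side7.npz",**{k:f[k] for k in("image","intrinsics","eye","rotation")})
crop(f,235,115,300,175,10,"side7.png")
to([513.3,-234.7,289],80.3)
E
```

```text
t 10.8 pos [ 513.43 -234.91  284.98] rot [-1.7993e+02  1.3000e-01  8.0250e+01] F [-3.9  1.1 10.6] op 0.275
shift mm [ 0.2 -0.2 -4. ] spin -0.053633075039016376
t 10.85 pos [ 513.4  -234.93  284.99] rot [-1.7993e+02  1.3000e-01  8.0250e+01] F [-4.   1.1 10.7] op 0.272
shift mm [ 0.2 -0.1 -4. ] spin -0.0529892970549497
```

View pics/side7.png

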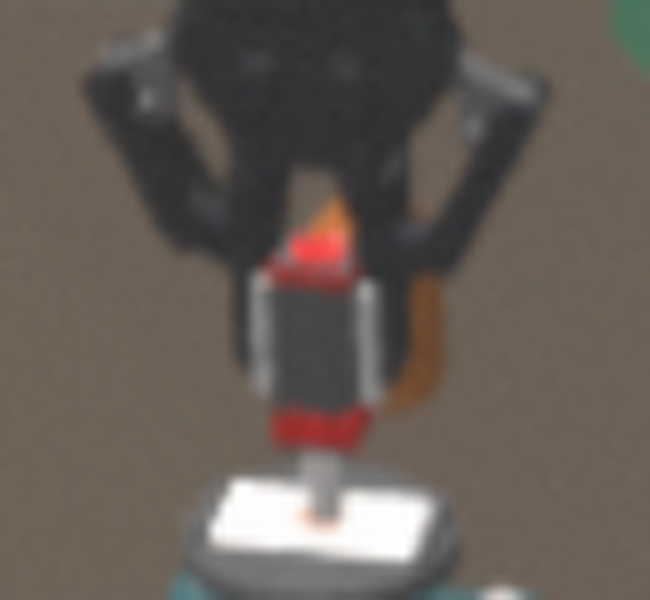

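Call:
carry_out(steps=[[[15,0,0,0.0009,0],[15,0,0,0.0011,0],[15,0,0,0.0013,0],[15,0,0,0.0014,0],[15,0,0,0.0014,0]]])

```text
clock: 11.35
eef_pos: [513.4, -234.9, 284.6]
tcp_rot: [-3.141, 0.002, 1.401]
contact_force: [-4.5, 2.0, 11.9]
opening: 0.274
```

Call:
carry_out(steps=[[[15,0,0,0.0011,0],[15,0,0,0.0012,0],[15,0,0,0.0012,0],[15,0,0,0.0012,0],[15,0,0,0.0012,0],[15,0,0,0.0012,0],[15,0,0,0.0012,0],[15,0,0,0.0012,0]]])

```text
clock: 12.15
eef_pos: [513.4, -234.9, 284.4]
tcp_rot: [-3.141, 0.002, 1.401]
contact_force: [-4.0, 1.8, 12.1]
opening: 0.27
```

Call:
carry_out(steps=[[[15,0,0,0.0012,0],[15,0,0,0.0012,0],[15,0,0,0.0012,0],[15,0,0,0.0012,0],[15,0,0,0.0012,0],[15,0,0,0.0012,0],[15,0,0,0.0012,0],[15,0,0,0.0012,0]]])

```text
clock: 12.95
eef_pos: [513.4, -234.9, 284.3]
tcp_rot: [-3.141, 0.002, 1.401]
contact_force: [-3.6, 2.1, 13.2]
opening: 0.274
```

Call:
carry_out(steps=[[[15,0,0,0.0004,0],[15,0,0,-0.0005,0],[15,0,0,-0.0015,0],[15,0,0,-0.003,0],[15,0,0,-0.005,0],[15,0,0,-0.0075,0],[15,0,0,-0.0105,0],[15,0,0,-0.014,0]]])

```text
clock: 13.75
eef_pos: [513.4, -234.9, 298.3]
tcp_rot: [-3.14, 0.002, 1.401]
contact_force: [-0.2, -0.9, -2.4]
opening: 0.275
```

Call:
carry_out(steps=[[[15,0,0,-0.005,0],[15,0,0,-0.013,0],[15,0,0,-0.023,0],[15,0,0,-0.034,0],[15,0,0,-0.045,0],[15,0,0,-0.054,0],[15,0,0,-0.059,0],[15,0,0,-0.06,0]]])

```text
clock: 14.55
eef_pos: [513.6, -234.8, 359.2]
tcp_rot: [3.141, 0.003, 1.401]
contact_force: [0.3, -0.8, -3.1]
opening: 0.273
```

```bash
python3 - <<'E'
from rig import grab_frame
from meas import *
from go import to
to([506.5,62.6,358],80.3)
for n,b in(("side",(205,85,335,185)),("top",(300,140,400,215))):
    f=grab_frame(n); np.savez(n+"8.npz",**{k:f[k] for k in("image","intrinsics","eye","rotation")})
    if n=="side":
        crop(f,*b,6,n+"8.png")
        for z in (143.5,231.5): print(n,(proj(f,[513.4,-234.8,z])-b[:2])*6+3)
        crop(f,235,115,300,175,10,"side8b.png")
to([506.5,62.6,358],80.3)
E
```

```text
t 14.55 pos [ 513.59 -234.81  359.16] rot [1.7999e+02 1.5000e-01 8.0250e+01] F [ 0.3 -0.8 -3.1] op 0.273
shift mm [291.9 -57.4   0.4] spin -0.050574938291646276
side [369.50162873 353.81507679]
side [365.2328233 180.7193496]
t 14.65 pos [ 513.39 -234.71  358.27] rot [-1.7994e+02  1.3000e-01  8.0250e+01] F [-0.4 -0.8 -2.2] op 0.272
shift mm [291.8 -57.1  -0.3] spin -0.05126559999567348
```

View pics/side8.png

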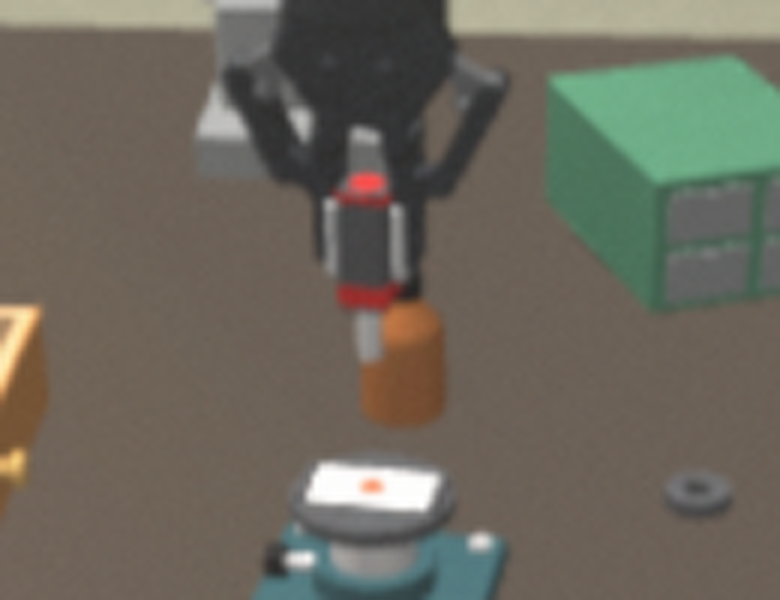

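View pics/side8b.png

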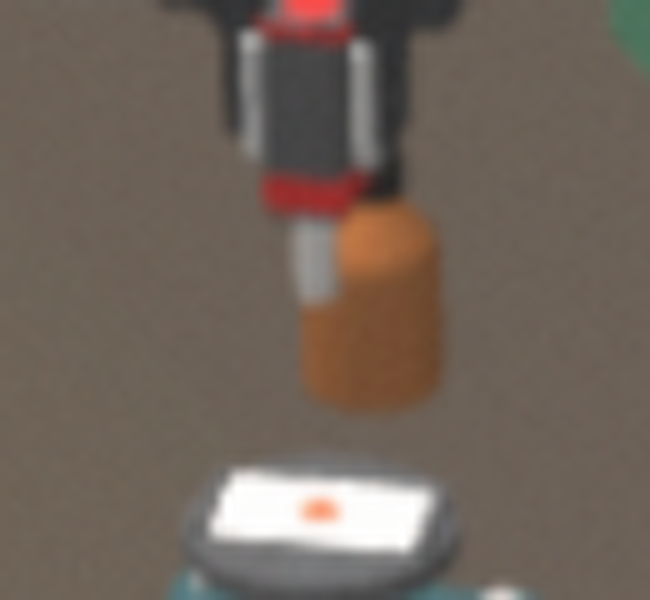

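Call:
carry_out(steps=[[[15,0.015,-0.003,0,0],[15,0.05,-0.01,0,0],[15,0.095,-0.0185,0,0],[15,0.14,-0.0275,0,0],[15,0.185,-0.036,0,0],[15,0.23,-0.045,0,0],[15,0.265,-0.052,0,0],[15,0.283,-0.0555,0,0]]])

```text
clock: 15.45
eef_pos: [505.6, 56.8, 357.2]
tcp_rot: [-3.139, 0.002, 1.403]
contact_force: [-0.0, 0.0, -1.6]
opening: 0.274
```

```bash
python3 -c "
from go import to
to([506.5,62.55,330],80.3)"
```

```text
t 15.45 pos [505.62  56.84 357.2 ] rot [-1.7986e+02  1.0000e-01  8.0370e+01] F [-0.   0.  -1.6] op 0.274
shift mm [ 5.8 -0.  27.2] spin 0.0688292034153335
```

Call:
carry_out(steps=[[[15,0.0058,0,0.004,0],[15,0.0058,0,0.014,0],[15,0.0058,0,0.024,0],[15,0.0058,0,0.034,0],[15,0.0058,0,0.042,0],[15,0.0058,0,0.045,0],[15,0.0058,0,0.045,0],[15,0.0058,0,0.045,0]]])

```text
clock: 16.25
eef_pos: [506.7, 62.3, 312.4]
tcp_rot: [-3.14, 0.002, 1.402]
contact_force: [-0.3, 0.6, -2.0]
opening: 0.274
```

```bash
python3 - <<'E'
from rig import grab_frame
from meas import *
from go import to
to([506.5,62.55,268],80.3)
f=grab_frame("side"); np.savez("side9.npz",**{k:f[k] for k in("image","intrinsics","eye","rotation")})
b=(215,160,310,240)
crop(f,*b,8,"side9.png")
for p in ([506.4,62.6,97],[506.4,62.6,187],[506.4,62.6,45]): print((proj(f,p)-b[:2])*8+4)
to([506.5,62.55,268],80.3)
E
```

```text
t 16.25 pos [506.67  62.26 312.38] rot [-1.7988e+02  1.0000e-01  8.0340e+01] F [-0.3  0.6 -2. ] op 0.274
shift mm [ 0.3 -0.1 44.4] spin 0.04062708868525533
[357.0220911  450.38157042]
[346.762744   189.90376808]
[362.47751646 588.89108707]
t 16.3 pos [506.71  62.36 312.55] rot [-1.799e+02  9.000e-02  8.035e+01] F [ 0.7 -0.3 -1.2] op 0.272
shift mm [ 0.2 -0.2 44.5] spin 0.04896211269172568
```

View pics/side9.png

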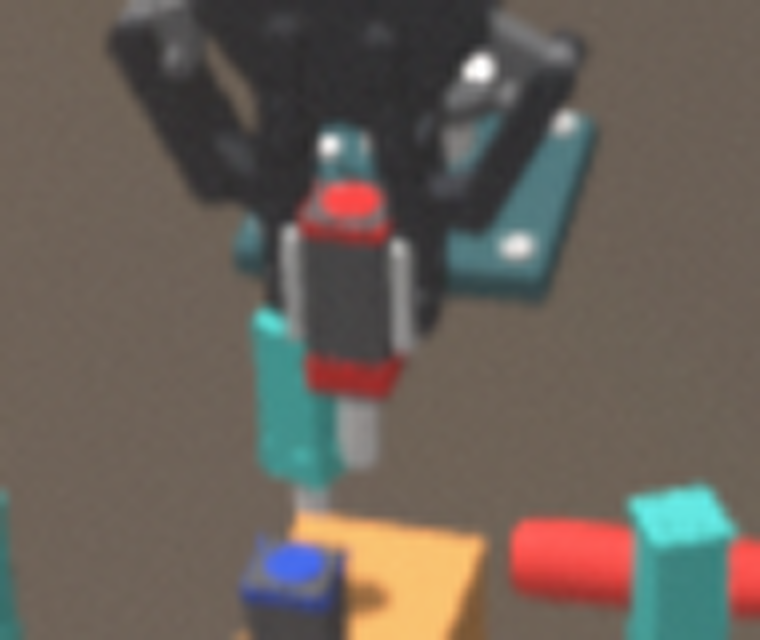

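Call:
carry_out(steps=[[[15,0.0003,-0.0001,0.006,0],[15,0.0003,-0.0001,0.016,0],[15,0.0003,-0.0001,0.026,0],[15,0.0003,-0.0001,0.036,0],[15,0.0003,-0.0001,0.046,0],[15,0.0003,-0.0001,0.052,0],[15,0.0003,-0.0001,0.056,0],[15,0.0003,-0.0001,0.058,0]]])

```text
clock: 17.1
eef_pos: [506.5, 62.6, 254.1]
tcp_rot: [-3.139, 0.002, 1.402]
contact_force: [-0.2, -0.2, -3.1]
opening: 0.272
```

```bash
python3 -c "
from go import to
to([506.5,62.55,232.6],80.3)"
```

```text
t 17.1 pos [506.52  62.6  254.07] rot [-1.7987e+02  1.0000e-01  8.0350e+01] F [-0.2 -0.2 -3.1] op 0.272
shift mm [-0.   0.  21.5] spin 0.049839472179144195
```

In the hole mouth without contact. Down the rest, gently.

Call:
carry_out(steps=[[[15,0,0,0.003,0],[15,0,0,0.006,0],[15,0,0,0.009,0],[15,0,0,0.012,0],[15,0,0,0.015,0],[15,0,0,0.017,0],[15,0,0,0.0185,0],[15,0,0,0.0185,0]]])

```text
clock: 17.9
eef_pos: [506.4, 62.6, 235.4]
tcp_rot: [-3.139, 0.002, 1.402]
contact_force: [0.1, -0.3, -3.4]
opening: 0.27
```

Call:
carry_out(steps=[[[15,0,0,0.0006,0],[15,0,0,0.0012,0],[15,0,0,0.0018,0],[15,0,0,0.0024,0],[15,0,0,0.0028,0],[15,0,0,0.0028,0]]])

```text
clock: 18.5
eef_pos: [506.4, 62.5, 232.7]
tcp_rot: [-3.139, 0.002, 1.402]
contact_force: [-0.8, 0.2, -0.2]
opening: 0.275
```

Call:
carry_out(steps=[[[15,0,0,0.0004,0],[15,0,0,0.0008,0],[15,0,0,0.0008,0]]])

```text
clock: 18.8
eef_pos: [506.4, 62.6, 232.6]
tcp_rot: [-3.139, 0.002, 1.402]
contact_force: [-3.2, -0.4, 10.4]
opening: 0.274
```

Call:
carry_out(steps=[[[35,0,0,0,0],[50,0,0,0,0],[60,0,0,0,0],[60,0,0,0,0],[60,0,0,0,0],[60,0,0,0,0]]])

```text
clock: 19.4
eef_pos: [506.4, 62.6, 232.5]
tcp_rot: [-3.139, 0.002, 1.402]
contact_force: [-0.2, -0.2, 0.5]
opening: 0.6
```

Call:
carry_out(steps=[[[60,0,0,-0.01,0],[60,0,0,-0.03,0],[60,0,0,-0.055,0],[60,0,0,-0.08,0],[60,0,0,-0.105,0],[60,0,0,-0.125,0],[60,0,0,-0.14,0],[60,0,0,-0.148,0]]])

```text
clock: 20.2
eef_pos: [507.0, 62.8, 382.7]
tcp_rot: [-3.142, 0.001, 1.402]
contact_force: [-0.3, 0.6, 0.2]
opening: 0.599
```

```bash
python3 - <<'E'
from rig import grab_frame
from meas import *
from go import to
to([506.5,62.55,380],80.3)
b=(190,145,330,245)
for n in("side","top"):
    f=grab_frame(n); np.savez(n+"10.npz",**{k:f[k] for k in("image","intrinsics","eye","rotation")})
    if n=="side": crop(f,*b,5.5,n+"10.png")
s0=load("side0");s1=load("side10")
for a,bx in((s0,(253,210,270,220)),(s1,(253,210,270,220))):
    h=hsv(a);m=cv2.inRange(h,(0,150,130),(5,255,255))|cv2.inRange(h,(174,150,130),(180,255,255))
    _,c,st=cen(m,bx);print(c,st)
E
```

```text
t 20.2 pos [507.03  62.79 382.67] rot [-1.800e+02  6.000e-02  8.035e+01] F [-0.3  0.6  0.2] op 0.599
shift mm [-0.3 -0.5  2.7] spin 0.048493073348254256
[259.14285714 213.52380952] [256 212   7   4  21]
[259.61111111 213.66666667] [257 212   6   4  18]
```

View pics/side10.png

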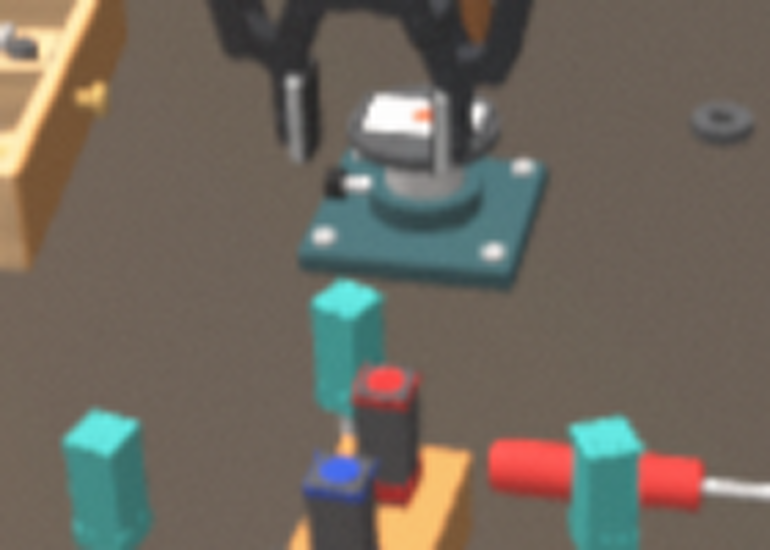

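Call:
carry_out(steps=[[[60,0.02,0,0,0],[60,0.055,0,0,0],[60,0.095,0,0,0],[60,0.135,0,0,0],[60,0.165,0,0,0],[60,0.185,0,0,0],[60,0.195,0,0,0],[60,0.195,0,0,0]]])

```text
clock: 21.1
eef_pos: [539.7, 255.5, 381.1]
tcp_rot: [-3.141, 0.002, 1.403]
contact_force: [0.3, 0.0, -0.4]
opening: 0.602
```

```bash
python3 - <<'E'
from rig import grab_frame
from meas import *
for n in("side","top"):
    f=grab_frame(n); np.savez(n+"11.npz",**{k:f[k] for k in("image","intrinsics","eye","rotation")})
a=load("side0")["image"][150:250,200:340,::-1];b=load("side11")["image"][150:250,200:340,::-1]
cv2.imwrite("pics/cmp.png",cv2.resize(np.vstack([a,b]),None,fx=3,fy=3,interpolation=cv2.INTER_CUBIC))
p=[cv2.resize(load(n)["image"][155:175,245:290,::-1],None,fx=12,fy=12,interpolation=cv2.INTER_CUBIC) for n in("side0","side11")]
cv2.imwrite("pics/pip.png",np.vstack(p))
t0=load("top0")["image"][130:260,230:390,::-1];t1=load("top11")["image"][130:260,230:390,::-1]
cv2.imwrite("pics/tcmp.png",cv2.resize(np.hstack([t0,t1]),None,fx=2.4,fy=2.4))
E
```

```text
(no output)
```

View pics/cmp.png

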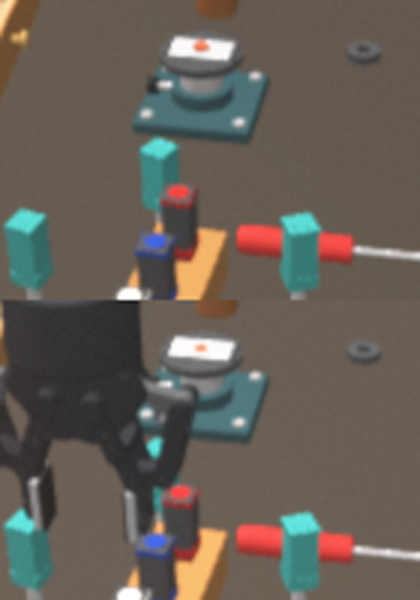

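View pics/pip.png

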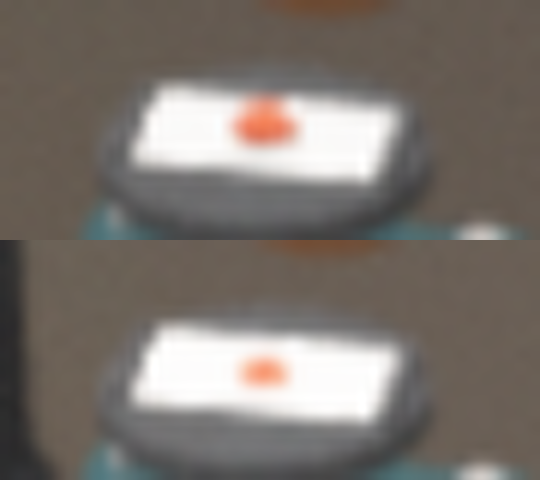

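View pics/tcmp.png

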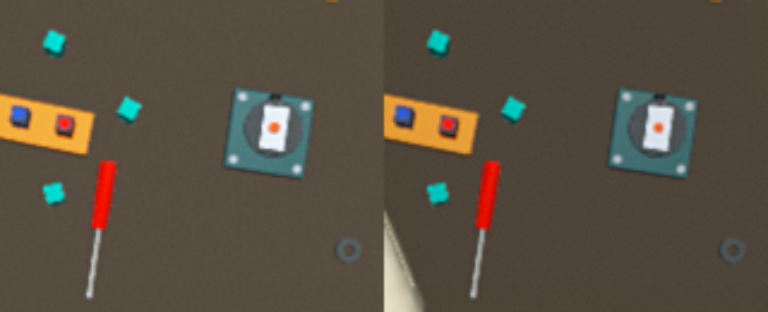

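```bash
python3 -c "
from rig import workorder
print(workorder.sign_off())"
```

```text
the job is handed in; nothing more can be done
None
```

I took the red-banded punch from its hole and pressed it onto the pip. I then lifted it straight up about 75 mm and put it back in the block, then handed the job in at about 21 s of the 64 s allowed.

**Press:** Net of the punch's weight, the push was about 14.5 N rising to 15.5 N, held for about 1.6 s. The push stayed near 8–9 N while the pip sank. It then rose at about 4.4 N/mm, close to the bed spring alone, which suggests the pip had reached its stop.

**Last checks:**
- **Pip:** in the side view the raised copper rim is gone and the pip looks flush and centred on the tag.
- **Red punch:** it is back at its starting position and height, to about half a pixel in the side view.
- **Other things:** the stand, die, screwdriver, blue punch and turquoise punches look unmoved. I did not compare the white punch, wrench, chuck or oil bottle before and after.
- **Robot:** the gripper is open and touching nothing.

**Deviations:** A sideways force of about 4 N built up during the press, with no visible sliding. While seating the punch, the downward push briefly reached about 13 N against the block. Going by the height at first contact, the flush position should have read about 0.6 mm lower than it did. I put this down to measurement tolerance, since the force slope and the picture both indicate flush.

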